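# Cover the stone dish and slide it under the bench lamp

### The job

On the jeweller's bench, first close the larger round dish of stones with the lid that fits it, setting the lid down gently rather than dropping it. Then slowly push the closed dish across the bench, without lifting or tipping it, until it stands in the middle of the square tile under the lamp with its lid still properly on. Do not bump the lamp, and leave everything else on the bench where it is.

Things in the scene. Friction and masses are not known exactly. Their poses are not given: they have to be found in the camera images.
- dish: The larger dish: round, open, plain aluminium, loose, with a few stones on its floor. 100 mm across and 34 mm high, wall 4 mm thick (92 mm across inside at the rim), floor 5 mm thick; about 0.35 kg. It starts to the left or to the right, nearer the robot than the lamp. Origin: centre of its underside; z is up.
- lid: The larger lid: round glass window in an aluminium rim, 0.12 kg. Rim 108 mm across, 4 mm thick; below it a round step (86 mm across tapering to 78, 5 mm deep) drops into the dish. Origin: centre of the underside of the step, on which it lies; rim 5 to 9 mm above it. Seated, the rim rests on the dish's wall all round and the lid's origin is 29 mm above the dish's, on its axis.
- lid_knob (a point): Middle of the larger lid's knob: an upright aluminium cylinder, 26 mm across and 26 mm tall, in the middle of the lid's top. The point is on its axis, 22 mm above the lid's origin and 13 mm below the knob's top.
- spot (a point): Centre of the square white ceramic tile (180 mm sides) inlaid flush in the bench top: the place for the dish, at bench height. Right above it hangs the shade of the lamp.
- lamp: The fixed bench lamp, dark metal. Origin: at the tile's centre, on the bench. A thin arm runs from the shade's top along the lamp's own +x (roughly away from the robot) to a post 150 to 170 mm from the tile's centre, 360 mm high, on a round foot 100 mm across and 22 mm high.
- shade (a point): Centre of the lower edge of the lamp's shade, 180 mm straight above the tile's centre. The shade is a bell 160 mm across, reaching from here 135 mm up. A gripper pointing straight down does not fit beside a dish that stands under it: the tool must lean back, away from the shade.
- small_dish: The smaller dish, like the larger one but 76 mm across, 34 mm high; stays open where it is. Origin: centre of its underside.
- small_lid: The smaller lid, like the larger one but 84 mm across at the rim; stays where it is. Origin: centre of its underside.
- pliers: A pair of pliers with blue grips lying flat, 140 mm long, 12 mm high, on the left. Bystander. Origin near its rivet, at bench height.
- brush: A bench brush lying on the right, pointing across the bench. Bystander. Origin: its underside.
- tin: A small round closed aluminium tin, 52 mm across, 42 mm high, at the back left of the lamp. Bystander. Origin: centre of its underside.
- block: A round steel bench block, 100 mm across, 22 mm thick, at the back right of the lamp. Bystander. Origin: centre of its underside.
- hammer: A hammer lying on the left, pointing away from the robot. Bystander. Origin: its underside.
- stick: A short wooden sanding stick, 75 x 26 x 14 mm, lying between the two dishes, pointing away from the robot. Bystander. Origin: centre of its underside.
Mind the look-alikes: they are no part of the job. What is shaped like the lid but black or blue is not meant. Leave any orange look-alike of the dish alone.

How it is judged:
On the way, in this order (a step that is already met when the one before it is completed fails the run):
1. the larger lid is seated on the larger dish and let go (z of lid in the frame of dish between 0.026 and 0.032 m and horizontal distance between lid and dish below 0.007 m and angle between the z axis of lid and the z axis of dish, either way round below 0.06 rad and contact force between the fingers and lid below 0.2 N and linear speed of lid below 0.02 m/s), for 0.2 s.
2. the closed dish stands in the middle of the tile (z of lid in the frame of dish between 0.026 and 0.032 m and horizontal distance between lid and dish below 0.007 m and angle between the z axis of lid and the z axis of dish, either way round below 0.06 rad and contact force between the fingers and lid below 0.2 N and horizontal distance between dish and spot below 0.015 m), for 0.2 s.
At the end, for the whole second after the job is handed in: The larger dish stands flat and still on the bench, its centre within 15 mm of the tile's centre, with the larger lid seated on it (lid within 7 mm of the dish's axis, level within 0.06 rad, resting on the wall within 3 mm) and let go (all of step 2 and height (world z) of dish below 0.004 m and angle between dish's own z axis and vertical below 0.05 rad and linear speed of each of dish, lid below 0.01 m/s); the robot touches nothing.
It fails at once if the dish is lifted (more than 10 mm) or tipped (more than 0.12 rad) (height (world z) of dish above 0.01 m or angle between dish's own z axis and vertical above 0.12 rad).
It fails at once if the dish is shoved faster than 0.4 m/s (linear speed of dish above 0.4 m/s).
It fails at once if the lid is dropped (faster than 0.4 m/s while not held) (linear speed of lid above 0.4 m/s and contact force between the fingers and lid below 0.1 N).
It fails at once if the lamp is bumped (more than 3 N) (contact force between anything else and lamp above 3 N).
It fails at once if another thing on the bench is moved by more than 20 mm (distance of any of small_dish, small_lid, pliers, brush, tin, block, hammer, stick from where it was at the start of the episode above 0.02 m).
It also fails if it takes over 64 s, if anything falls off the work surface, if the arm or the gripper's body presses on something with over 40 N, if the wrist force passes 120 N, or if a joint passes its speed limit or range.

### The arm

A 6-joint arm with a two-finger parallel gripper is mounted at the origin on the work surface. World frame = base frame: x ahead of the robot, y to its left, z up, the work surface at z = 0. Lengths are in m, angles in rad, forces in N, time in s.
With the tool pointing down it reaches from about 0.375 to 0.975 m from the base axis. Payload 3.8 kg.
Tool frame: the origin (TCP) lies between the finger pads; the fingertips stand ctrl.finger_overhang ahead of it and the grasp point (between the pads) lies 11 mm behind it (ctrl.finger_overhang is the distance from the TCP to the fingertips, in m); z points along the fingers, y is the line along which they close (so a half turn about z gives the same grasp; the last joint's range is limited). The gripper opens to 85 mm and grips with 20 to 120 N. Pads are 22 mm wide; open, the fingers measure 114 mm over their backs; the gripper's body (76 mm by 85 mm) begins 54 mm behind the grasp point. The pads swing forward as they close: fully open they stand 13 mm farther back than shut.
Start: joints at [1.257, 0.264, 1.604, -0, 1.274, -0.037], TCP at [0.184, 0.649, 0.239] pointing down, gripper open.
Joint ranges: [-2.63, 2.63], [-0.94, 2.18], [0.31, 2.57], [-1.31, 4.45], [0, 2.66], [-2.55, 2.55]. Speed limits (rad/s): [2.57, 2.57, 3.14, 3.14, 3.14, 3.14].

### API

Orientations are given as a unit quaternion [w, x, y, z].
In Python, from workcell import ctrl gives the robot as it stands.
- The arm moves only by the tool servo_tool, never from a script. Its argument "commands" is a list of rows, each a list of 7 numbers: the closure, from -1 (fully open) to 1 (shut), then the shift along the tool's x, y, z normalised to -1 to 1, where 1 is 0.2 m, then the turn, a rotation vector about the tool's x, y, z normalised to -1 to 1, where 1 is pi rad. A call has 1 to 20 rows; each row is the pose to reach, as a shift and turn from the pose commanded when the call began, along the tool's axes at that moment, turning the shorter way round; what a row does not reach only later rows make up. A row lasts 1/8 s, in which the tool goes at most 62.5 mm and 10.7 degrees, less where a joint would pass 70% of its speed; a pose out of reach is approached as far as the arm can. A call with a number of a shift or a turn outside -1 to 1 is refused whole. A call with a gripper value outside its range is refused whole. The fingers move at their own pace and stop on an object; "newtons" is the grip in N (left out, the last holds). Time passes only in rows, so rows that repeat a pose let the fingers close. It gives the time, the measured TCP pose, the force, the opening and the grip force at its end, in the units of the state.
- ctrl.observe(): the state, without advancing time (a new reading comes with each control period).
- ctrl.capture(name): name is "scene" or "top" or "wrist"; returns the picture (480x640x3 uint8, red, green, blue); there is no depth.
- ctrl.camera_info(name): a dict with "mtx" (3x3 intrinsics, pixels), "xyz" and "rotation" of the camera in the world. Camera axes: x right, y down, z forward; pixel columns grow to the right and rows downward; lengths in m; the calibration is good to about 2 mm. A picture is of the moment at which its call begins: read the wrist's pose just before it. camera_info takes no time and is no camera call; for the wrist camera it gives the pose at the moment of the call.
- ctrl.finish_job(): hands the job in; it is judged then, once.
Trained networks look in the newest picture that a camera, given by its name, has taken for a name from the list of things; names that differ only in an ending like _2 or _b are one class to them, and where a whole thing is asked for, a point or a joint stands for the part that bears it (a point fixed in the world has none). Each returns a list of dicts, best first, with "score" (0 to 1); they miss things now and then, are a little off and sometimes report something else, mostly with a low value. They report only what shows in the picture. A call takes as long as a camera call. They do not tell look-alikes from the thing itself.
- ctrl.silhouettes(camera, label): "pixels" (480x640 bool, what is visible of it) and "rect" ([left, top, width, height] in pixels, round what is visible of it).
The state is a dict: "t": time; "qpos": joint angles; "dq": joint speeds; "tau": joint torques, N m; "tcp_pos": TCP position; "eef_rot": TCP orientation; "force": force on the tool from outside, world axes, zero at the start; "moment": the same for the moment, N m; "finger_gap": finger opening in m; "finger_force": force on a finger pad.
Only numpy, scipy, OpenCV 4.12 (cv2) and the standard library are available. Lean on these libraries where they do the work, as an engineer would, in place of code of your own. Each camera call takes 0.05 s, during which the arm holds its last target. There are 200 camera calls.

## Working session

There is one attempt and no reset: what is moved stays moved. The work goes in short steps, Python scripts to look and compute and a tool call to move; the robot and the scene stay as the last step left them, time stands still between calls to the robot, and variables do not carry over. Pictures are saved under pics/ and viewed, at most 12 in all, crops included, and the job is handed in when it is done.

Besides the shell and the picture viewer there is one more tool, called after "Request:" as name(argument=value, ...) on one line, values as JSON. servo_tool: Moves the arm, as the interface text tells. Its arguments: {"type":"object","properties":{"commands":{"type":"array"},"newtons":{"type":"number"}},"required":["commands"]}

```bash
mkdir -p pics; ls
python3 - <<'E'
from workcell import ctrl
import cv2,numpy as np
print(ctrl.observe(), ctrl.finger_overhang)
ims=[]
for n in ["scene","top"]:
    im=ctrl.capture(n); cv2.imwrite(f"pics/{n}0.png",im[:,:,::-1])
    i=ctrl.camera_info(n); print(n,i)
    for l in ["dish","lid","small_dish","small_lid","lamp","stick","lid_knob"]:
        try: print(n,l,[(round(d["score"],2),d["rect"]) for d in ctrl.silhouettes(n,l)])
        except Exception as e: print(n,l,e)
E
```

```text
pics
{'t': 0.0, 'qpos': array([ 1.25708467e+00,  2.64741518e-01,  1.60539097e+00,  6.34696117e-06,
        1.27369176e+00, -3.69078024e-02]), 'dq': array([ 1.33440798e-03,  1.45701970e-06, -2.40333043e-04, -1.59105180e-03,
        2.99546078e-04, -6.33641438e-04]), 'tau': array([-6.09561835e-05, -5.15122175e+01, -3.67314541e+01,  2.19532365e-05,
        1.29053771e-02,  2.31479198e-06]), 'tcp_pos': array([0.18424868, 0.64861991, 0.23796068]), 'eef_rot': array([-1.97596617e-04,  1.37961336e-01,  9.90436987e-01, -1.09816598e-03]), 'force': array([-0.69725132,  0.12935438,  0.12654771]), 'moment': array([ 0.03463294,  0.01330628, -0.00365066]), 'finger_force': 0.0, 'finger_gap': 0.08577590651324396} 0.008
scene {'mtx': array([[440.1683281 ,   0.        , 318.89566472],
       [  0.        , 440.1683281 , 244.16309571],
       [  0.        ,   0.        ,   1.        ]]), 'xyz': array([ 0.86823334, -0.59096595,  1.12265911]), 'rotation': array([-0.29091139,  0.92791102,  0.22111581, -0.07388843])}
scene dish [(0.97, [241.7, 289.1, 37.8, 38.8]), (0.57, [168.6, 285.4, 43.2, 40.4])]
scene l
[... 586 characters left out ...]
ay([0.45092961, 0.01712702, 1.08923664]), 'rotation': array([ 0.01875765, -0.69885847,  0.71422536, -0.03357273])}
top dish [(0.88, [369.3, 248.0, 43.9, 39.8]), (0.88, [410.3, 326.2, 45.2, 45.6]), (0.41, [432.1, 180.1, 33.5, 39.1])]
top lid [(0.9, [153.3, 117.9, 44.2, 41.4]), (0.7, [143.9, 189.1, 48.2, 46.8]), (0.68, [173.5, 296.7, 43.7, 49.1])]
top small_dish [(0.86, [222.0, 246.7, 30.2, 32.7]), (0.45, [211.4, 133.4, 26.7, 24.9])]
top small_lid [(0.7, [436.3, 181.1, 31.0, 38.0])]
top lamp [(0.63, [260.6, 31.1, 89.4, 197.7])]
top stick [(0.42, [259.6, 28.9, 95.6, 197.9])]
top lid_knob [(0.82, [174.0, 298.0, 46.3, 48.3]), (0.71, [151.0, 115.7, 46.4, 44.0]), (0.64, [147.0, 193.3, 46.0, 42.6])]
```

View pics/top0.png

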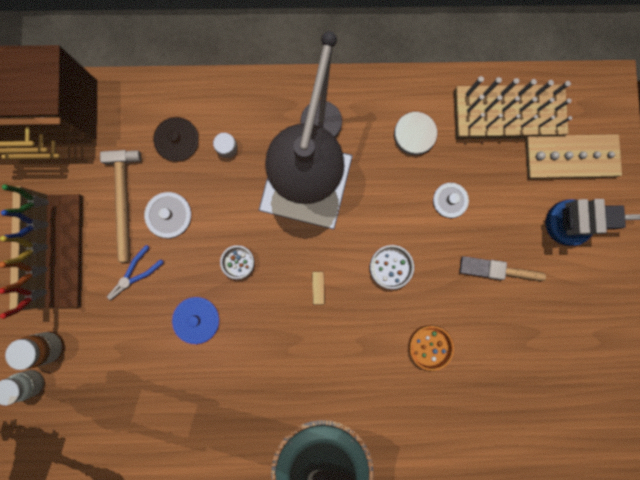

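View pics/scene0.png

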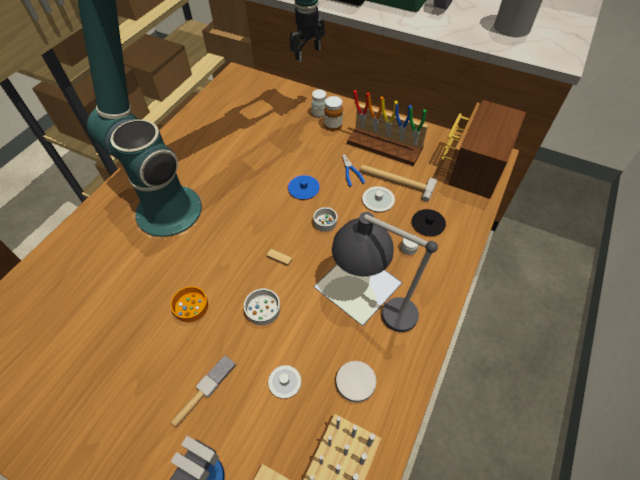

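Top view: the lid-shaped things are black at (176,138), blue at (195,320), aluminium with a glass window at (167,215), and the small white lid at (451,200). I choose (167,215). The dish-shaped things are aluminium at (392,267), orange at (431,348), and small at (237,262). I choose (392,267). I'll measure these and check with a crop.

```bash
cat > h.py <<'E'
from workcell import ctrl
import numpy as np, cv2
from scipy.spatial.transform import Rotation as R
from scipy.optimize import least_squares
def rot(q): return R.from_quat([q[1],q[2],q[3],q[0]]).as_matrix()
def ray(i,p,z):
    v=rot(i["rotation"])@np.linalg.inv(i["mtx"])@[p[0],p[1],1.]
    return i["xyz"]+v*(z-i["xyz"][2])/v[2]
def proj(i,P):
    c=(np.atleast_2d(P)-i["xyz"])@rot(i["rotation"]); u=c@i["mtx"].T
    return u[:,:2]/u[:,2:]
def at(cam,label,px):   # silhouette nearest to pixel
    s=ctrl.silhouettes(cam,label)
    f=lambda d:np.hypot(d["rect"][0]+d["rect"][2]/2-px[0],d["rect"][1]+d["rect"][3]/2-px[1])
    s=[d for d in s if f(d)<25]
    return min(s,key=f) if s else None
def circ(i,mask,r,z): # contour points onto plane z, fit circle
    c=max(cv2.findContours(mask.astype(np.uint8),0,1)[0],key=cv2.contourArea)[:,0,:]
    W=np.array([ray(i,p,z)[:2] for p in c])
    o=least_squares(lambda v:np.hypot(*(W-v[:2]).T)-v[2],[*W.mean(0),r],loss="soft_l1",f_scale=.002)
    return o.x.round(4)
E
python3 - <<'E'
from h import *
T=ctrl.camera_info("top");S=ctrl.camera_info("scene")
cv2.imwrite("pics/x.png",0*np.zeros((2,2)))
for l,z,r,pt,ps in [("dish",.034,.05,(392,267),(262,307)),("lid",.009,.054,(167,215),(378,199)),("small_dish",.034,.038,(237,262),(325,218)),("small_lid",.009,.042,(451,200),(284,382))]:
    for n,i,p in (("top",T,pt),("scene",S,ps)):
        d=at(n,l,p) or (at(n,"lid_knob",p) if l=="lid" else None)
        print(l,n,"click",ray(i,p,z).round(3), None if d is None else circ(i,d["pixels"],r,z))
a=cv2.imread("pics/top0.png");b=cv2.imread("pics/scene0.png")
f=lambda im,x,y,w,h:cv2.resize(im[y:y+h,x:x+w],(400,300),interpolation=2)
cv2.imwrite("pics/crop.png",np.vstack([np.hstack([f(a,127,185,80,60),f(a,352,237,80,60)]),np.hstack([f(a,250,140,120,90),f(b,300,230,120,90)])]))
E
```

```text
dish top click [ 0.463 -0.171  0.034] [ 0.4631 -0.1706  0.049 ]
dish scene click [ 0.471 -0.175  0.034] [ 0.4685 -0.1738  0.0526]
lid top click [0.596 0.349 0.009] [0.5971 0.3478 0.0532]
lid scene click [0.6   0.349 0.009] [0.5982 0.3517 0.0506]
small_dish top click [0.482 0.183 0.034] [0.4828 0.183  0.0373]
small_dish scene click [0.487 0.181 0.034] [0.4876 0.1764 0.0436]
small_lid top click [ 0.619 -0.322  0.009] [ 0.6184 -0.3211  0.0414]
small_lid scene click [ 0.621 -0.321  0.009] [ 0.6201 -0.3204  0.0405][ WARN:0@0.227] global loadsave.cpp:1063 imwrite_ Unsupported depth image for selected encoder is fallbacked to CV_8U.
```

View pics/crop.png

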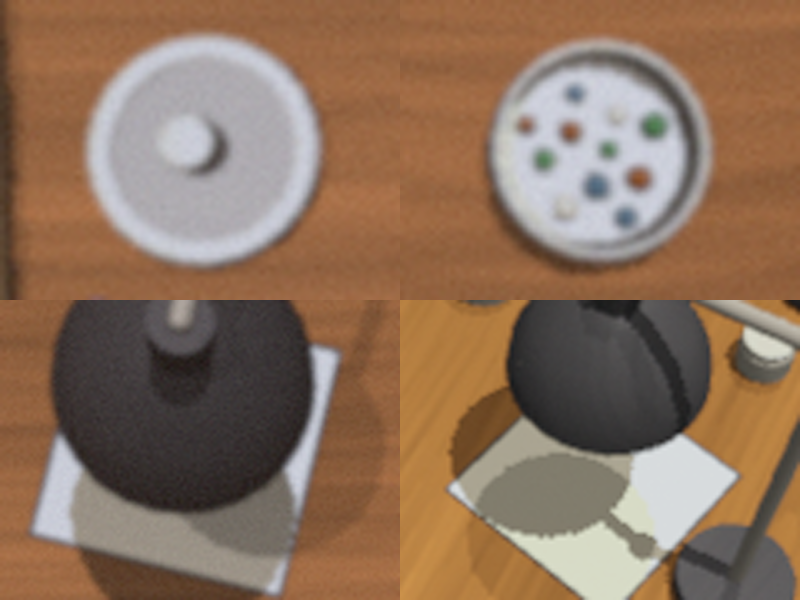

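The crop confirms the choice: aluminium rim with a glass window (the lid, left) and an open aluminium dish with stones (right). The visible tile corners are at top (259,210), (333,228), (352,155) and scene (314,287), (402,282).

```bash
cat >> h.py <<'E'
def down(yaw,lean=0.): # tool x horizontal heading at yaw when lean=0 ; lean: z tilts forward towards x heading
    c,s=np.cos(yaw),np.sin(yaw); f=np.array([c,s,0]); u=np.array([0,0,1.])
    z=-np.cos(lean)*u+np.sin(lean)*f; x=np.cos(lean)*f+np.sin(lean)*u
    return np.c_[x,np.cross(z,x),z]
def cmd(P,Rt,base=None):
    if base is None:
        o=ctrl.observe(); base=(o["tcp_pos"],rot(o["eef_rot"]))
    p,B=base
    return np.r_[B.T@(np.array(P)-p)/.2, R.from_matrix(B.T@Rt).as_rotvec()/np.pi].round(4)
E
python3 - <<'E'
from h import *
T=ctrl.camera_info("top");S=ctrl.camera_info("scene")
for i,ps in ((T,[(259,210.5),(352,154.7),(333.4,228.5)]),(S,[(314.1,286.7),(402,282.2),(362,320)])):
    W=np.array([ray(i,p,0)[:2] for p in ps]);print(W.round(3).tolist(),W[:2].mean(0).round(4),np.hypot(*(W[0]-W[2])),np.hypot(*(W[1]-W[2])))
print("post foot",ray(S,(400,313),.022),ray(T,(325,120),.01))
o=ctrl.observe();B=rot(o["eef_rot"]);print(B.round(2)); x=B[:,0];yaw=np.arctan2(x[1],x[0]);print("yaw",yaw)
for P in [(.39,.5,.30),(.597,.349,.2)]:
  for y in (yaw,yaw-.8): print(P,y,cmd(P,down(y)))
print("wrist cam",(B.T@(ctrl.camera_info("wrist")["xyz"]-o["tcp_pos"])).round(3),(B.T@rot(ctrl.camera_info("wrist")["rotation"])).round(2))
E
```

```text
[[0.604, 0.135], [0.735, -0.09], [0.557, -0.041]] [0.6693 0.0224] 0.18170364083789078 0.18403297076271677
[[0.56, -0.037], [0.783, 0.092], [0.728, -0.072]] [0.6719 0.027 ] 0.17064739505046464 0.17243167785408042
post foot [ 0.81495382 -0.01568748  0.022     ] [ 0.81759132 -0.02666834  0.01      ]
[[-0.96  0.27  0.  ]
 [ 0.27  0.96  0.  ]
 [-0.    0.   -1.  ]]
yaw 2.8648130798779095
(0.39, 0.5, 0.3) 2.8648130798779095 [-1.1926 -0.4373 -0.3035  0.      0.      0.    ]
(0.39, 0.5, 0.3) 2.0648130798779096 [-1.1926 -0.4373 -0.3035  0.     -0.      0.2546]
(0.597, 0.349, 0.2) 2.8648130798779095 [-2.3945 -0.8808  0.1965  0.      0.      0.    ]
(0.597, 0.349, 0.2) 2.0648130798779096 [-2.3945 -0.8808  0.1965  0.     -0.      0.2546]
wrist cam [ 0.082  0.001 -0.135] [[ 0.   -0.95 -0.32]
 [ 1.    0.   -0.  ]
 [ 0.   -0.32  0.95]]
```

Request:
servo_tool(commands=[[-1,-0.3,-0.1,-0.2,0,0,0.04],[-1,-0.5,-0.2,-0.3,0,0,0.1],[-1,-0.8,-0.3,-0.3,0,0,0.15],[-1,-1,-0.37,-0.3,0,0,0.2],[-1,-1,-0.37,-0.3,0,0,0.25]])

```text
t: 1.82
tcp_pos: [0.3595, 0.5213, 0.2996]
eef_rot: [0.001, 0.511, 0.86, 0.0]
force: [0.3, 0.5, 0.3]
finger_gap: 0.0852
finger_force: 0.0
```

Run:
```python
from h import *
print(ctrl.observe()["tcp_pos"],cmd((.597,.349,.20),down(2.065)),cmd((.597,.349,.20),down(-1.077)))
```

```text
[0.35950559 0.52133198 0.29957553] [-1.3245e+00  6.2990e-01  4.9940e-01  3.0000e-04  2.0000e-04  1.5000e-03] [-1.3245e+00  6.2990e-01  4.9940e-01 -4.0000e-04  4.0000e-04 -9.9830e-01]
```

Run:
```python
from h import *
o=ctrl.observe();q=o["qpos"];print(q.round(3))
E_=lambda q,s4=1,s6=1:(R.from_euler("ZYZYZ",[q[0],q[1]+q[2],s4*q[3],q[4],np.pi/2+s6*q[5]])).as_matrix()
print(np.abs(E_(q)-rot(o["eef_rot"])).max(),np.abs(E_(q,1,-1)-rot(o["eef_rot"])).max())
for lean in (.7,.9):
 for back in (0,1):
  for az in (0,.5,.9):
   for sg in (1.9,2.3):
    Rt=down(az,lean)
    if back: Rt=Rt@np.diag([-1,-1,1])
    e=R.from_matrix(R.from_euler("Y",sg).as_matrix().T@Rt).as_euler("ZYZ"); e[2]=(e[2]-np.pi/2+np.pi)%(2*np.pi)-np.pi
    print(lean,"back" if back else "fwd",az,sg,e.round(2))
```

```text
[ 9.280e-01  1.550e-01  1.624e+00 -1.000e-03  1.362e+00  4.300e-01]Traceback (most recent call last):
  File "<stdin>", line 4, in <module>
  File "<stdin>", line 3, in <lambda>
  File "scipy/spatial/transform/_rotation.pyx", line 1413, in scipy.spatial.transform._rotation.Rotation.from_euler
ValueError: Expected axis specification to be a non-empty string of upto 3 characters, got ZYZYZ
```

Request:
servo_tool(commands=[[-1,-0.3,0.15,0.1,0,0,0],[-1,-0.6,0.3,0.2,0,0,0],[-1,-0.9,0.42,0.3,0,0,0],[-1,-1,0.48,0.4,0,0,0],[-1,-1,0.48,0.4,0,0,0]])

```text
t: 2.45
tcp_pos: [0.5389, 0.3922, 0.2159]
eef_rot: [-0.001, 0.508, 0.861, -0.002]
force: [-0.1, 0.2, -1.1]
finger_gap: 0.0852
finger_force: 0.0
```

Request:
servo_tool(commands=[[-1,-0.2,0.1,0.1,0,0,0],[-1,-0.32,0.15,0.1,0,0,0],[-1,-0.32,0.15,0.1,0,0,0],[-1,-0.32,0.15,0.1,0,0,0]])

```text
t: 2.95
tcp_pos: [0.595, 0.3551, 0.2005]
eef_rot: [-0.0, 0.506, 0.862, 0.001]
force: [0.4, -0.1, 1.1]
finger_gap: 0.0853
finger_force: 0.0
```

Run:
```python
from h import *
o=ctrl.observe();print(o["tcp_pos"],o["qpos"].round(3));i=ctrl.camera_info("wrist");im=ctrl.capture("wrist");cv2.imwrite("pics/w1.png",im[:,:,::-1])
for l in("lid","lid_knob"):
  for d in ctrl.silhouettes("wrist",l)[:2]:print(l,d["score"],d["rect"],circ(i,d["pixels"],.054,.009))
```

```text
[0.59497603 0.35514934 0.20048271] [ 5.020e-01  3.210e-01  1.604e+00  1.000e-03  1.216e+00 -7.000e-03]
lid 0.78 [254.8, 157.9, 127.9, 123.3] [0.5972 0.3511 0.0533]
lid 0.67 [3.7, 75.0, 74.5, 135.1] [0.3655 0.2909 0.0429]
lid_knob 0.78 [0.0, 76.0, 78.6, 134.0] [0.3656 0.2911 0.0431]
lid_knob 0.7 [422.7, 275.9, 115.2, 94.9] [0.7779 0.337  0.0501]
```

View pics/w1.png

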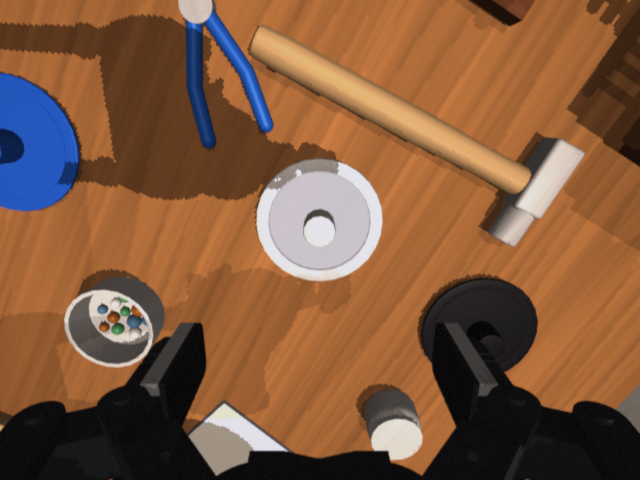

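Wrist view: the lid is centred at (319,219) with its knob top at (320,233), and the area around it is clear for the fingers.

Run:
```python
from h import *
o=ctrl.observe();q=o["qpos"];i=ctrl.camera_info("wrist")
print("knob",ray(i,(320,233),.035),"disc",ray(i,(319.5,219.5),.009))
E_=lambda q,s6=1:R.from_euler("ZYZ",[q[0],q[1]+q[2],q[3]]).as_matrix()@R.from_euler("YZ",[q[4],np.pi/2+s6*q[5]]).as_matrix()
print(np.abs(E_(q)-rot(o["eef_rot"])).max(),np.abs(E_(q,-1)-rot(o["eef_rot"])).max())
for lean in (.7,.9):
 for back in (0,1):
  for az in (0,.5,.9):
   for sg in (1.9,2.3):
    Rt=down(az,lean)
    if back: Rt=Rt@np.diag([-1,-1,1])
    e=R.from_matrix(R.from_euler("Y",sg).as_matrix().T@Rt).as_euler("ZYZ"); e[2]=(e[2]-np.pi/2+np.pi)%(2*np.pi)-np.pi
    print(lean,"back" if back else "fwd",az,sg,e.round(2))
print(cmd((.5972,.350,.020),down(2.065)))
```

```text
knob [0.59871031 0.34987299 0.035     ] disc [0.59637685 0.35332792 0.009     ]
4.324882466044677e-16 0.013116752864532844
0.7 fwd 0 1.9 [0.   0.54 1.57]
0.7 fwd 0 2.3 [0.   0.14 1.57]
0.7 fwd 0.5 1.9 [0.52 0.67 0.75]
0.7 fwd 0.5 2.3 [1.01 0.37 0.2 ]
0.7 fwd 0.9 1.9 [0.7  0.89 0.32]
0.7 fwd 0.9 2.3 [ 1.03  0.63 -0.13]
0.7 back 0 1.9 [ 0.    0.54 -1.57]
0.7 back 0 2.3 [ 0.    0.14 -1.57]
0.7 back 0.5 1.9 [ 0.52  0.67 -2.39]
0.7 back 0.5 2.3 [ 1.01  0.37 -2.94]
0.7 back 0.9 1.9 [ 0.7   0.89 -2.83]
0.7 back 0.9 2.3 [1.03 0.63 3.01]
0.9 fwd 0 1.9 [0.   0.34 1.57]
0.9 fwd 0 2.3 [ 3.14  0.06 -1.57]
0.9 fwd 0.5 1.9 [0.8  0.55 0.53]
0.9 fwd 0.5 2.3 [ 1.56  0.39 -0.31]
0.9 fwd 0.9 1.9 [0.96 0.85 0.15]
0.9 fwd 0.9 2.3 [ 1.35  0.68 -0.38]
0.9 back 0 1.9 [ 0.    0.34 -1.57]
0.9 back 0 2.3 [-3.14  0.06  1.57]
0.9 back 0.5 1.9 [ 0.8   0.55 -2.62]
0.9 back 0.5 2.3 [1.56 0.39 2.83]
0.9 back 0.9 1.9 [ 0.96  0.85 -2.99]
0.9 back 0.9 2.3 [1.35 0.68 2.76]
[-2.990e-02 -2.200e-03  9.006e-01  3.000e-04 -1.000e-04  5.000e-03]
```

Request:
servo_tool(commands=[[-1,-0.03,0,0.25,0,0,0.004],[-1,-0.03,0,0.5,0,0,0.004],[-1,-0.03,0,0.7,0,0,0.004],[-1,-0.03,0,0.8,0,0,0.004],[-1,-0.03,0,0.87,0,0,0.004],[-1,-0.03,0,0.9,0,0,0.004],[-1,-0.03,0,0.9,0,0,0.004]])

```text
t: 3.98
tcp_pos: [0.5988, 0.3494, 0.0203]
eef_rot: [0.0, 0.512, 0.859, 0.001]
force: [0.2, -0.8, 0.7]
finger_gap: 0.0852
finger_force: 0.0
```

Request:
servo_tool(commands=[[1,0,0,0,0,0,0],[1,0,0,0,0,0,0],[1,0,0,0,0,0,0],[1,0,0,0,0,0,0],[1,0,0,0,0,0,0],[1,0,0,0,0,0,0]], newtons=40)

```text
t: 4.72
tcp_pos: [0.5987, 0.3492, 0.0199]
eef_rot: [0.0, 0.512, 0.859, 0.0]
force: [0.9, -0.1, 4.3]
finger_gap: 0.0242
finger_force: 39.7
```

Run:
```python
from h import *
o=ctrl.observe();B=rot(o["eef_rot"])
p0=np.array([.5987,.3492,.0199])
w1=(.56,.30,.14);w2=(.48,.14,.18);w3=(.46,-.05,.20);w4=(.47,-.30,.20)
y=[2.075,1.8,1.5,1.3,1.2]
c=(p0,down(y[0]))
for k,w in enumerate((w1,w2,w3,w4)):
    n=(np.array(w),down(y[k+1])); print(cmd(*n,base=c)); c=n
```

```text
[-0.1219 -0.2883 -0.6005  0.      0.      0.0875]
[-0.6882 -0.5713 -0.2     0.      0.      0.0955]
[-0.9547 -0.0325 -0.1     0.      0.      0.0637]
[-1.1911  0.3826  0.      0.      0.      0.0318]
```

Request:
servo_tool(commands=[[1,0,0,-0.03,0,0,0],[1,0,0,-0.08,0,0,0],[1,0,0,-0.2,0,0,0],[1,0,0,-0.4,0,0,0],[1,0,0,-0.6,0,0,0],[1,0,0,-0.6,0,0,0]])

```text
t: 5.48
tcp_pos: [0.6011, 0.3506, 0.1448]
eef_rot: [0.002, 0.512, 0.859, 0.004]
force: [0.2, -0.2, -0.2]
finger_gap: 0.0248
finger_force: 39.5
```

Request:
servo_tool(commands=[[1,-0.06,-0.12,-0.05,0,0,0.03],[1,-0.2,-0.32,-0.1,0,0,0.06],[1,-0.35,-0.55,-0.15,0,0,0.1],[1,-0.5,-0.8,-0.17,0,0,0.15],[1,-0.6,-0.96,-0.17,0,0,0.18],[1,-0.63,-1,-0.17,0,0,0.18]])

```text
t: 6.22
tcp_pos: [0.4799, 0.1411, 0.1717]
eef_rot: [-0.001, 0.732, 0.682, -0.001]
force: [-0.7, -0.2, -1.8]
finger_gap: 0.0247
finger_force: 39.6
```

Request:
servo_tool(commands=[[1,-0.15,0,-0.05,0,0,0.02],[1,-0.4,-0.01,-0.1,0,0,0.04],[1,-0.65,-0.03,-0.1,0,0,0.06],[1,-0.9,-0.03,-0.1,0,0,0.06],[1,-0.96,-0.03,-0.1,0,0,0.06]])

```text
t: 6.85
tcp_pos: [0.4629, -0.0499, 0.1927]
eef_rot: [-0.0, 0.793, 0.61, -0.0]
force: [0.5, 0.4, -1.3]
finger_gap: 0.0246
finger_force: 39.6
```

Request:
servo_tool(commands=[[1,-0.2,0.06,0,0,0,0.01],[1,-0.45,0.15,0,0,0,0.02],[1,-0.7,0.23,0,0,0,0.03],[1,-0.9,0.3,0,0,0,0.03],[1,-1,0.33,0,0,0,0.03],[1,-1,0.33,0,0,0,0.03]])

```text
t: 7.6
tcp_pos: [0.4761, -0.2585, 0.1926]
eef_rot: [-0.001, 0.82, 0.572, 0.0]
force: [-0.5, -0.2, -1.1]
finger_gap: 0.0246
finger_force: 39.6
```

Run:
```python
from h import *
o=ctrl.observe();print(o["tcp_pos"],o["qpos"].round(3),o["finger_gap"]);i=ctrl.camera_info("wrist");im=ctrl.capture("wrist");cv2.imwrite("pics/w2.png",im[:,:,::-1])
for d in ctrl.silhouettes("wrist","dish")[:3]:print(d["score"],d["rect"],circ(i,d["pixels"],.05,.034))
for d in ctrl.silhouettes("wrist","lid")[:3]:print(d["score"],d["rect"],circ(i,d["pixels"],.054,o["tcp_pos"][2]-.011))
```

```text
[ 0.47609798 -0.25847438  0.19261671] [-5.440e-01  4.800e-02  1.940e+00  1.000e-03  1.154e+00 -1.910e-01] 0.024631114303384473
0.71 [188.4, 38.4, 145.1, 151.7] [ 0.4639 -0.1693  0.0493]
0.37 [188.0, 188.4, 262.1, 238.6] [ 0.451  -0.3236  0.0986]
0.96 [188.3, 189.5, 260.3, 235.6] [ 0.4777 -0.2512  0.0485]
```

View pics/w2.png

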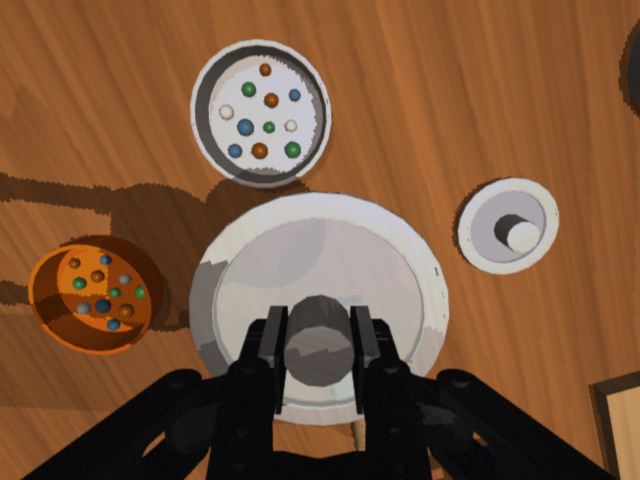

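Wrist view: the lid is held by its knob, with rim centre near (319,308). The dish is at (261,114), radius about 72 px, and the orange look-alike is at left (95,295). I'll fit the height at which the lid is held.

Run:
```python
from h import *
o=ctrl.observe();i=ctrl.camera_info("wrist");print(i["mtx"][0,0]);tz=o["tcp_pos"][2];B=rot(o["eef_rot"])
d=[d for d in ctrl.silhouettes("wrist","lid") if d["rect"][2]>200][0]
c=max(cv2.findContours(d["pixels"].astype(np.uint8),0,1)[0],key=cv2.contourArea)[:,0,:]
c=c[c[:,1]<330]
def f(v):
    W=np.array([ray(i,p,v[2])[:2] for p in c]); return np.hypot(*(W-v[:2]).T)-.054
s=least_squares(f,[.478,-.251,tz-.011],loss="soft_l1",f_scale=.001);print(s.x-o["tcp_pos"],np.abs(s.fun).max(),(B.T@(s.x-o["tcp_pos"])).round(4))
# same calibration on the dish with known radius
d=[d for d in ctrl.silhouettes("wrist","dish") if d["rect"][1]<100][0]
c=max(cv2.findContours(d["pixels"].astype(np.uint8),0,1)[0],key=cv2.contourArea)[:,0,:]
print("dish",circ(i,d["pixels"],.05,.034)); 
r=proj(i,o["tcp_pos"]+np.array([[0,0,.015],[0,0,-.011],[0,0,.004]]));print("pred knob top, rim top centre, knob mid",r.round(0))
```

```text
398.060093163888
[-0.00083118  0.00053124 -0.01482945] 0.0411366703724273 [ 0.0002 -0.0009  0.0148]
dish [ 0.4634 -0.1676  0.0494]
pred knob top, rim top centre, knob mid [[321. 360.]
 [321. 323.]
 [321. 342.]]
```

Request:
servo_tool(commands=[[1,0.15,-0.08,0,0,0,0],[1,0.3,-0.16,0.1,0,0,0],[1,0.394,-0.21,0.25,0,0,0],[1,0.394,-0.21,0.4,0,0,0],[1,0.394,-0.21,0.51,0,0,0],[1,0.394,-0.21,0.51,0,0,0],[1,0.394,-0.21,0.51,0,0,0]])

```text
t: 8.72
tcp_pos: [0.4642, -0.1697, 0.0923]
eef_rot: [0.001, 0.82, 0.573, 0.0]
force: [0.3, 0.3, -2.4]
finger_gap: 0.0246
finger_force: 39.6
```

Run:
```python
from h import *
o=ctrl.observe();print(o["tcp_pos"],o["force"],cmd((.464,-.17,.05),rot(o["eef_rot"])))
```

```text
[ 0.46419269 -0.16971393  0.09229444] [ 0.3322667   0.25738317 -2.39238182] [-0.0017 -0.0007  0.2115  0.      0.      0.    ]
```

Request:
servo_tool(commands=[[1,0,0,0.06,0,0,0],[1,0,0,0.12,0,0,0],[1,0,0,0.16,0,0,0],[1,0,0,0.18,0,0,0],[1,0,0,0.18,0,0,0]])

```text
t: 9.35
tcp_pos: [0.4631, -0.1698, 0.0548]
eef_rot: [-0.0, 0.82, 0.572, -0.0]
force: [0.1, 0.2, -1.8]
finger_gap: 0.0245
finger_force: 39.6
```

Request:
servo_tool(commands=[[1,0,0,0.01,0,0,0],[1,0,0,0.02,0,0,0],[1,0,0,0.025,0,0,0],[1,0,0,0.025,0,0,0]])

```text
t: 9.85
tcp_pos: [0.4634, -0.1699, 0.0503]
eef_rot: [-0.0, 0.82, 0.572, -0.0]
force: [0.7, 0.4, -1.4]
finger_gap: 0.0248
finger_force: 39.6
```

Request:
servo_tool(commands=[[1,0,0,0.006,0,0,0],[1,0,0,0.008,0,0,0],[1,0,0,0.008,0,0,0]])

```text
t: 10.22
tcp_pos: [0.4636, -0.17, 0.0491]
eef_rot: [0.0, 0.82, 0.572, 0.0]
force: [-1.3, 0.7, 3.9]
finger_gap: 0.0247
finger_force: 40.0
```

Contact. I'll release slowly, then rise.

Request:
servo_tool(commands=[[0.6,0,0,0,0,0,0],[0.4,0,0,0,0,0,0],[0.2,0,0,0,0,0,0],[-0.2,0,0,0,0,0,0],[-0.6,0,0,0,0,0,0],[-0.8,0,0,0,0,0,0],[-0.8,0,0,0,0,0,0]], newtons=20)

```text
t: 11.1
tcp_pos: [0.4635, -0.1699, 0.0486]
eef_rot: [-0.0, 0.82, 0.572, -0.0]
force: [-0.2, 0.1, 0.2]
finger_gap: 0.0768
finger_force: 0.0
```

Request:
servo_tool(commands=[[-1,0,0,-0.05,0,0,0],[-1,0,0,-0.15,0,0,0],[-1,0,0,-0.4,0,0,0],[-1,-0.2,-0.1,-0.6,0,0,0],[-1,-0.4,-0.2,-0.6,0,0,0],[-1,-0.4,-0.2,-0.6,0,0,0]])

```text
t: 11.85
tcp_pos: [0.3973, -0.2329, 0.1702]
eef_rot: [0.001, 0.821, 0.571, 0.0]
force: [-0.1, -1.3, 0.1]
finger_gap: 0.0852
finger_force: 0.0
```

Run:
```python
from h import *
o=ctrl.observe();print(o["tcp_pos"],o["qpos"].round(3),o["finger_gap"])
for n in("wrist","top"):
  i=ctrl.camera_info(n);im=ctrl.capture(n);cv2.imwrite(f"pics/{n}3.png",im[:,:,::-1])
  for l,z in(("lid",.038),("dish",.034)):
    for d in ctrl.silhouettes(n,l)[:4]:print(n,l,d["score"],d["rect"],circ(i,d["pixels"],.054,z))
```

```text
[ 0.39726706 -0.23286862  0.17024553] [-5.840e-01 -9.400e-02  2.123e+00 -1.000e-03  1.110e+00 -2.280e-01] 0.08521911679353236
wrist lid 0.6 [297.6, 13.9, 167.1, 182.7] [ 0.4627 -0.1683  0.0529]
wrist dish 0.73 [113.4, 238.7, 139.3, 123.9] [ 0.285  -0.2464  0.0497]
top lid 0.82 [366.5, 241.9, 50.7, 47.7] [ 0.4638 -0.1708  0.0529]
top lid 0.73 [154.9, 118.1, 42.4, 41.5] [0.7694 0.3203 0.0514]
top lid 0.57 [173.6, 295.3, 44.3, 49.5] [0.354  0.2767 0.0509]
top dish 0.58 [410.4, 326.8, 41.6, 43.8] [ 0.2778 -0.2422  0.0418]
top dish 0.26 [257.3, 29.2, 96.8, 196.2] [0.7262 0.0219 0.1468]
```

View pics/wrist3.png

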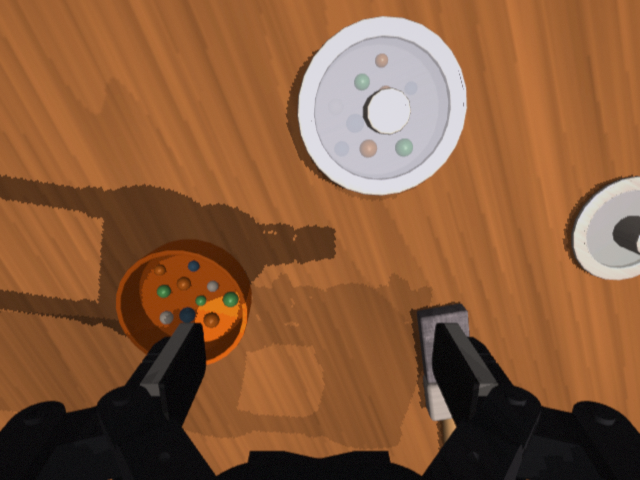

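The lid is seated, with its centre near (385,105) in the wrist view and stones visible through the glass. Next I'll work out the cradle push: open fingers, camera side trailing.

```bash
cat >> h.py <<'E'
def pushpose(D,head,lean,t,back=.026,low=.004): # TCP & R, camera behind
    f=np.array([np.cos(head),np.sin(head),0]);u=np.array([0,0,1.])
    Rt=down(head,lean)@np.diag([-1,-1,1]); fx=-Rt[:,0]; z=Rt[:,2]
    P=-t*z-.011*fx                       # TCP relative to front corner
    lowz=-.022*fx[2]                     # lower corner rel. to front corner
    C=np.array([D[0],D[1],0])-back*f+u*(low-lowz)
    return C+P,Rt
E
python3 - <<'E'
from h import *
o=ctrl.observe();i=ctrl.camera_info("wrist");B=rot(o["eef_rot"])
for t in (-.012,-.005,.001,.008):
  print(t,proj(i,o["tcp_pos"]+np.array([[sx,sy,t] for sx in(-.011,.011) for sy in(-.0426,.0426)])@B.T).round(0).tolist())
for lean in (.4,.7):
 for head in (0,.1,.2,.3):
  for D in((.4635,-.17),(.67,.025)):
   P,Rt=pushpose(D,head,lean,0); W=P-.2*Rt[:,2]; q1=np.arctan2(W[1],W[0])
   for sg in (1.9,2.3):
    e=R.from_matrix(R.from_euler("ZY",[q1,sg]).as_matrix().T@Rt).as_euler("ZYZ"); e[2]=(e[2]-np.pi/2+np.pi)%(2*np.pi)-np.pi
    print(lean,head,D,P.round(3),np.hypot(*W[:2]).round(2),sg,e.round(2))
E
```

```text
-0.012 [[205.0, 380.0], [437.0, 381.0], [199.0, 327.0], [443.0, 328.0]]
-0.005 [[210.0, 369.0], [432.0, 369.0], [205.0, 318.0], [437.0, 318.0]]
0.001 [[214.0, 359.0], [428.0, 360.0], [209.0, 310.0], [433.0, 310.0]]
0.008 [[218.0, 350.0], [423.0, 350.0], [214.0, 302.0], [428.0, 302.0]]
0.4 0 (0.4635, -0.17) [ 0.427 -0.17   0.008] 0.39 1.9 [ 0.22  0.89 -2.13]
0.4 0 (0.4635, -0.17) [ 0.427 -0.17   0.008] 0.39 2.3 [ 0.36  0.51 -2.31]
0.4 0 (0.67, 0.025) [0.634 0.025 0.008] 0.56 1.9 [-0.02  0.84 -1.51]
0.4 0 (0.67, 0.025) [0.634 0.025 0.008] 0.56 2.3 [-0.04  0.44 -1.49]
0.4 0.1 (0.4635, -0.17) [ 0.428 -0.174  0.008] 0.39 1.9 [ 0.27  0.92 -2.28]
0.4 0.1 (0.4635, -0.17) [ 0.428 -0.174  0.008] 0.39 2.3 [ 0.43  0.54 -2.48]
0.4 0.1 (0.67, 0.025) [0.634 0.021 0.008] 0.56 1.9 [ 0.04  0.84 -1.67]
0.4 0.1 (0.67, 0.025) [0.634 0.021 0.008] 0.56 2.3 [ 0.07  0.44 -1.7 ]
0.4 0.2 (0.4635, -0.17) [ 0.428 -0.177  0.008] 0.4 1.9 [ 0.31  0.95 -2.42]
0.4 0.2 (0.4635, -0.17) [ 0.428 -0.177  0.008] 0.4 2.3 [ 0.47  0.58 -2.64]
0.4 0.2 (0.67, 0.025) [0.635 0.018 0.008] 0.56 1.9 [ 0.1   0.85 -1.82]
0.4 0.2 (0.67
[... 813 characters left out ...]
0.636 0.022 0.011] 0.51 1.9 [ 0.1   0.55 -1.72]
0.7 0.1 (0.67, 0.025) [0.636 0.022 0.011] 0.51 2.3 [ 0.36  0.15 -1.99]
0.7 0.2 (0.4635, -0.17) [ 0.43  -0.177  0.011] 0.36 1.9 [ 0.67  0.83 -2.72]
0.7 0.2 (0.4635, -0.17) [ 0.43  -0.177  0.011] 0.36 2.3 [1.04 0.56 3.09]
0.7 0.2 (0.67, 0.025) [0.636 0.018 0.011] 0.51 1.9 [ 0.26  0.57 -1.95]
0.7 0.2 (0.67, 0.025) [0.636 0.018 0.011] 0.51 2.3 [ 0.74  0.21 -2.46]
0.7 0.3 (0.4635, -0.17) [ 0.431 -0.18   0.011] 0.38 1.9 [ 0.71  0.9  -2.84]
0.7 0.3 (0.4635, -0.17) [ 0.431 -0.18   0.011] 0.38 2.3 [1.03 0.64 3.  ]
0.7 0.3 (0.67, 0.025) [0.637 0.015 0.011] 0.51 1.9 [ 0.39  0.61 -2.17]
0.7 0.3 (0.67, 0.025) [0.637 0.015 0.011] 0.51 2.3 [ 0.92  0.28 -2.74]
```

Run:
```python
from h import *
P,Rt=pushpose((.4635,-.17),0,.4,-.006,back=.045,low=.09);print(P,cmd(P,Rt))
```

```text
[ 0.41070484 -0.17        0.08875724] [ 0.3043 -0.0476  0.3983 -0.1221 -0.0856 -0.6024]
```

Request:
servo_tool(commands=[[-1,0.05,0,0,-0.012,-0.01,-0.06],[-1,0.1,0,0,-0.024,-0.02,-0.12],[-1,0.15,0,0,-0.036,-0.03,-0.18],[-1,0.2,0,0,-0.048,-0.034,-0.24],[-1,0.25,-0.02,0,-0.06,-0.043,-0.3],[-1,0.3,-0.05,0,-0.072,-0.05,-0.36],[-1,0.3,-0.05,0,-0.084,-0.06,-0.42],[-1,0.3,-0.05,0,-0.096,-0.07,-0.48],[-1,0.3,-0.05,0.1,-0.11,-0.077,-0.54],[-1,0.3,-0.05,0.1,-0.122,-0.0856,-0.6],[-1,0.3,-0.05,0.1,-0.122,-0.0856,-0.602],[-1,0.3,-0.05,0.1,-0.122,-0.0856,-0.602]])

```text
t: 13.65
tcp_pos: [0.4095, -0.1711, 0.1482]
eef_rot: [0.198, 0.002, 0.98, -0.0]
force: [0.2, 0.7, -0.5]
finger_gap: 0.0853
finger_force: 0.0
```

Run:
```python
from h import *
o=ctrl.observe();print(o["tcp_pos"],o["qpos"].round(3))
for low in (.04,.004):
  P,Rt=pushpose((.4635,-.17),0,.4,-.006,back=.045,low=low);print(P,cmd(P,Rt))
print(ctrl.camera_info("wrist")["xyz"])
```

```text
[ 0.40953574 -0.1710986   0.14819964] [-0.628 -0.341  2.412  0.334  0.769 -2.402]
[ 0.41070484 -0.17        0.03875724] [ 2.073e-01  5.100e-03  5.064e-01 -2.000e-04 -2.000e-04 -1.100e-03]
[ 0.41070484 -0.17        0.00275724] [ 2.773e-01  5.000e-03  6.723e-01 -2.000e-04 -2.000e-04 -1.100e-03]
[ 0.28150719 -0.16983633  0.24082653]
```

Request:
servo_tool(commands=[[-1,0.05,0,0.12,0,0,0],[-1,0.1,0,0.25,0,0,0],[-1,0.16,0,0.4,0,0,0],[-1,0.207,0.005,0.506,0,0,0],[-1,0.207,0.005,0.506,0,0,0],[-1,0.207,0.005,0.506,0,0,0]])

```text
t: 14.4
tcp_pos: [0.4135, -0.1675, 0.0426]
eef_rot: [0.196, 0.003, 0.981, -0.003]
force: [-0.3, -0.2, 1.1]
finger_gap: 0.0855
finger_force: 0.0
```

Request:
servo_tool(commands=[[-1,0.02,0,0.05,0,0,0],[-1,0.04,0,0.1,0,0,0],[-1,0.06,0,0.14,0,0,0],[-1,0.06,0,0.14,0,0,0]])

```text
t: 14.9
tcp_pos: [0.4144, -0.1617, 0.015]
eef_rot: [0.189, 0.006, 0.982, -0.007]
force: [0.8, -0.3, -0.2]
finger_gap: 0.0854
finger_force: 0.0
```

Run:
```python
from h import *
o=ctrl.observe();print(o["tcp_pos"],o["qpos"].round(3),o["force"])
i=ctrl.camera_info("wrist");cv2.imwrite("pics/w4.png",ctrl.capture("wrist")[:,:,::-1])
i=ctrl.camera_info("scene");im=ctrl.capture("scene");cv2.imwrite("pics/s4.png",cv2.resize(im[200:380,120:360,::-1],(800,600),interpolation=2))
P,Rt=pushpose((.4635,-.17),0,.4,-.006,back=.028,low=.004);print(P,cmd(P,Rt))
```

```text
[ 0.41438712 -0.16170907  0.01499635] [-0.574 -0.076  2.513  0.486  0.417 -2.551] [ 0.79217976 -0.2609395  -0.19927249]
[ 0.42770484 -0.17        0.00275724] [-0.0348 -0.0367  0.0849 -0.0051 -0.0056 -0.0027]
```

View pics/s4.png

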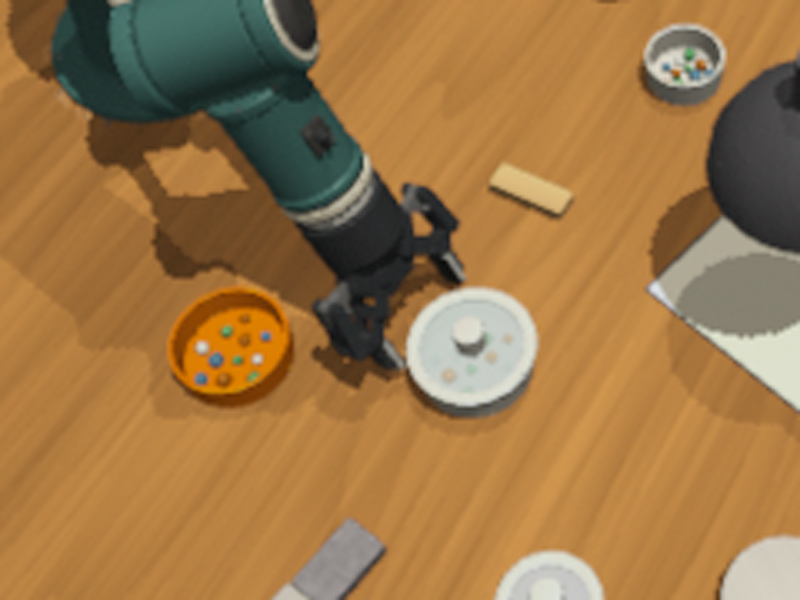

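Scene crop: the fingers stand open behind the closed dish (lid at about (472,350)), clear of the orange dish at (230,345) and the stick. Joint 6 is at its limit, so I'll use a smaller heading to start.

Run:
```python
from h import *
for b,low in((.045,.01),(.04,.005),(.03,.005)):
  P,Rt=pushpose((.4635,-.17),-.2,.4,-.006,back=b,low=low);print(P.round(4),cmd(P,Rt))
```

```text
[ 0.4118 -0.1595  0.0088] [ 0.0284  0.0142  0.0265  0.0192 -0.0052  0.0562]
[ 0.4167 -0.1605  0.0038] [ 0.015   0.0099  0.0589  0.0192 -0.0052  0.0562]
[ 0.4265 -0.1625  0.0038] [-0.0306  0.0006  0.0773  0.0192 -0.0052  0.0562]
```

Request:
servo_tool(commands=[[-1,0.03,0.014,0.02,0.01,-0.003,0.03],[-1,0.02,0.012,0.04,0.019,-0.005,0.056],[-1,0.015,0.01,0.05,0.019,-0.005,0.056],[-1,0.015,0.01,0.05,0.019,-0.005,0.056]])

```text
t: 15.5
tcp_pos: [0.4166, -0.1608, 0.006]
eef_rot: [0.198, 0.097, 0.975, -0.02]
force: [-0.5, -0.0, -0.2]
finger_gap: 0.0854
finger_force: 0.0
```

Run:
```python
from h import *
o=ctrl.observe();print(o["tcp_pos"],o["qpos"].round(3),o["force"])
for b,low in((.045,.01),(.04,.005),(.03,.005)):
  P,Rt=pushpose((.4635,-.17),-.2,.4,-.006,back=b,low=low);print(P.round(4),cmd(P,Rt))
```

```text
[ 0.41658431 -0.16083614  0.00596873] [-0.518 -0.07   2.539  0.406  0.315 -2.255] [-0.49573889 -0.01092055 -0.1509644 ]
[ 0.4118 -0.1595  0.0088] [ 0.0176  0.0017 -0.0226  0.0002  0.0001  0.0006]
[ 0.4167 -0.1605  0.0038] [0.0043 0.0017 0.0102 0.0002 0.0001 0.0006]
[ 0.4265 -0.1625  0.0038] [-0.0418  0.0016  0.0297  0.0002  0.0001  0.0006]
```

```bash
cat >> h.py <<'E'
def plan(D0,D1,h0,h1,l0,l1,n,low=.005,b0=.026,b1=.026,t=-.006):
    o=ctrl.observe();base=(o["tcp_pos"],rot(o["eef_rot"]));D0=np.array(D0);D1=np.array(D1)
    for k in range(1,n+1):
        s=k/n; P,Rt=pushpose(D0+(D1-D0)*s,h0+(h1-h0)*s,l0+(l1-l0)*s,t,b0+(b1-b0)*s,low)
        print([-1]+[float(v) for v in cmd(P,Rt,base).round(3)],end=", ")
    print()
E
python3 - <<'E'
from h import *
plan((.4635,-.17),(.4635,-.17),-.2,-.2,.4,.4,4,b0=.04)
plan((.4635,-.17),(.530,-.14),-.2,0,.4,.4,12)
E
```

```text
[-1, -0.012, 0.002, 0.017, 0.0, 0.0, 0.001], [-1, -0.028, 0.002, 0.024, 0.0, 0.0, 0.001], [-1, -0.044, 0.002, 0.031, 0.0, 0.0, 0.001], [-1, -0.06, 0.002, 0.038, 0.0, 0.0, 0.001], 
[-1, -0.083, 0.016, 0.047, -0.002, 0.0, -0.004], [-1, -0.106, 0.031, 0.057, -0.004, 0.0, -0.009], [-1, -0.129, 0.046, 0.066, -0.006, 0.0, -0.014], [-1, -0.152, 0.061, 0.076, -0.008, 0.0, -0.019], [-1, -0.174, 0.076, 0.086, -0.01, 0.0, -0.024], [-1, -0.198, 0.091, 0.096, -0.012, 0.0, -0.029], [-1, -0.22, 0.106, 0.105, -0.014, 0.0, -0.034], [-1, -0.244, 0.121, 0.115, -0.016, 0.0, -0.038], [-1, -0.267, 0.136, 0.125, -0.018, 0.0, -0.043], [-1, -0.29, 0.151, 0.135, -0.02, 0.0, -0.048], [-1, -0.313, 0.166, 0.144, -0.023, 0.0, -0.053], [-1, -0.336, 0.18, 0.154, -0.025, 0.0, -0.058],
```

Request:
servo_tool(commands=[[-1,-0.012,0.002,0.017,0,0,0],[-1,-0.028,0.002,0.024,0,0,0],[-1,-0.044,0.002,0.031,0,0,0],[-1,-0.06,0.002,0.038,0,0,0],[-1,-0.083,0.016,0.047,-0.002,0,-0.004],[-1,-0.106,0.031,0.057,-0.004,0,-0.009],[-1,-0.129,0.046,0.066,-0.006,0,-0.014],[-1,-0.152,0.061,0.076,-0.008,0,-0.019],[-1,-0.174,0.076,0.086,-0.01,0,-0.024],[-1,-0.198,0.091,0.096,-0.012,0,-0.029],[-1,-0.198,0.091,0.096,-0.012,0,-0.029]])

```text
t: 16.88
tcp_pos: [0.4634, -0.1512, 0.0034]
eef_rot: [0.198, 0.049, 0.979, -0.01]
force: [-0.6, 0.7, -1.2]
finger_gap: 0.0854
finger_force: 0.4
```

```bash
cat >> h.py <<'E'
def look(px=None):
    o=ctrl.observe();print(o["t"],o["tcp_pos"].round(4),o["qpos"].round(2),o["force"].round(1))
    for n in("top","scene","wrist"):
        i=ctrl.camera_info(n);ctrl.capture(n)
        for l in("lid",):
            for d in ctrl.silhouettes(n,l):
                c=circ(i,d["pixels"],.054,.038)
                if .4<c[0]<.75 and -.25<c[1]<.12: print(n,l,round(d["score"],2),np.round(d["rect"]),c)
E
python3 - <<'E'
from h import *
look()
E
```

```text
16.875 [ 0.4634 -0.1512  0.0034] [-0.46  0.02  2.46  0.46  0.32 -2.35] [-0.6  0.7 -1.2]
top lid 0.7 [356. 229.  53.  46.] [ 0.4959 -0.1546  0.052 ]
scene lid 0.61 [254. 283.  39.  37.] [ 0.4942 -0.1527  0.0526]
wrist lid 0.63 [185. 379. 271.  96.] [ 0.4681 -0.1499  0.0353]
```

Run:
```python
from h import *
plan((.496,-.155),(.53,-.125),-.1,.05,.4,.4,6)
plan((.53,-.125),(.60,-.045),.05,.2,.4,.5,14)
```

```text
[-1, -0.022, 0.022, 0.008, -0.003, 0.0, -0.008], [-1, -0.045, 0.046, 0.018, -0.006, 0.0, -0.015], [-1, -0.069, 0.069, 0.028, -0.01, 0.0, -0.022], [-1, -0.093, 0.093, 0.038, -0.013, 0.0, -0.03], [-1, -0.117, 0.116, 0.048, -0.016, 0.0, -0.037], [-1, -0.142, 0.14, 0.058, -0.019, 0.0, -0.044], 
[-1, -0.162, 0.169, 0.067, -0.02, -0.002, -0.047], [-1, -0.184, 0.198, 0.075, -0.022, -0.004, -0.05], [-1, -0.205, 0.228, 0.084, -0.024, -0.007, -0.053], [-1, -0.226, 0.257, 0.092, -0.025, -0.009, -0.056], [-1, -0.247, 0.286, 0.1, -0.027, -0.011, -0.059], [-1, -0.268, 0.315, 0.109, -0.028, -0.014, -0.062], [-1, -0.289, 0.345, 0.117, -0.03, -0.016, -0.065], [-1, -0.31, 0.374, 0.126, -0.032, -0.018, -0.068], [-1, -0.331, 0.403, 0.134, -0.033, -0.02, -0.071], [-1, -0.352, 0.433, 0.143, -0.035, -0.023, -0.074], [-1, -0.374, 0.462, 0.151, -0.037, -0.025, -0.077], [-1, -0.395, 0.491, 0.16, -0.038, -0.027, -0.08], [-1, -0.416, 0.521, 0.168, -0.04, -0.029, -0.083], [-1, -0.437, 0.55, 0.177, -0.042, -0.032, -0.086],
```

Request:
servo_tool(commands=[[-1,-0.022,0.022,0.008,-0.003,0.0,-0.008],[-1,-0.045,0.046,0.018,-0.006,0.0,-0.015],[-1,-0.069,0.069,0.028,-0.01,0.0,-0.022],[-1,-0.093,0.093,0.038,-0.013,0.0,-0.03],[-1,-0.117,0.116,0.048,-0.016,0.0,-0.037],[-1,-0.142,0.14,0.058,-0.019,0.0,-0.044],[-1,-0.162,0.169,0.067,-0.02,-0.002,-0.047],[-1,-0.184,0.198,0.075,-0.022,-0.004,-0.05],[-1,-0.205,0.228,0.084,-0.024,-0.007,-0.053],[-1,-0.226,0.257,0.092,-0.025,-0.009,-0.056],[-1,-0.226,0.257,0.092,-0.025,-0.009,-0.056]])

```text
t: 18.55
tcp_pos: [0.5173, -0.1034, 0.0054]
eef_rot: [0.211, -0.045, 0.976, 0.009]
force: [-0.2, 0.9, -1.7]
finger_gap: 0.0855
finger_force: 0.6
```

Run:
```python
from h import *
look()
plan((.55,-.102),(.605,-.040),.093,.2,.43,.55,11)
```

```text
18.55 [ 0.5173 -0.1034  0.0054] [-0.36  0.09  2.39  0.59  0.33 -2.55] [-0.2  0.9 -1.7]
top lid 0.91 [333. 207.  53.  44.] [ 0.5496 -0.1     0.0514]
scene lid 0.94 [282. 281.  39.  34.] [ 0.5483 -0.0987  0.053 ]
wrist lid 0.91 [182. 374. 273. 103.] [ 0.5246 -0.1008  0.0382]
[-1, -0.022, 0.019, 0.016, -0.002, -0.005, -0.004], [-1, -0.048, 0.043, 0.026, -0.003, -0.008, -0.006], [-1, -0.073, 0.067, 0.037, -0.005, -0.012, -0.009], [-1, -0.099, 0.092, 0.048, -0.006, -0.016, -0.012], [-1, -0.125, 0.116, 0.059, -0.007, -0.019, -0.015], [-1, -0.151, 0.14, 0.07, -0.009, -0.022, -0.017], [-1, -0.177, 0.164, 0.081, -0.01, -0.026, -0.02], [-1, -0.203, 0.188, 0.092, -0.012, -0.029, -0.023], [-1, -0.229, 0.213, 0.103, -0.013, -0.033, -0.025], [-1, -0.255, 0.237, 0.114, -0.015, -0.036, -0.028], [-1, -0.281, 0.261, 0.125, -0.017, -0.04, -0.031],
```

```bash
cat > k.py <<'E'
from h import *
S=[([1.25708,.26474,1.60539,0,1.27369,-.0369],[.18425,.64862,.23796]),([.928,.155,1.624,-.001,1.362,.43],[.3595,.5213,.2996]),
([.502,.321,1.604,.001,1.216,-.007],[.59498,.35515,.20048]),([-.544,.048,1.94,.001,1.154,-.191],[.4761,-.25847,.19262]),
([-.584,-.094,2.123,-.001,1.11,-.228],[.39727,-.23287,.17025]),([-.574,-.076,2.513,.486,.417,-2.551],[.41439,-.16171,.015]),
([-.518,-.07,2.539,.406,.315,-2.255],[.41658,-.16084,.00597])]
def fk(q,v):
    A=R.from_euler("Z",q[0]);y=lambda a:R.from_euler("Y",a).as_matrix()
    M=A.as_matrix()@y(q[1]+q[2])@R.from_euler("Z",q[3]).as_matrix()@y(q[4])@R.from_euler("Z",np.pi/2+q[5]).as_matrix()
    p=A.as_matrix()@(np.array([v[0],0,v[1]])+y(q[1])@[0,0,v[2]]+y(q[1]+q[2])@[v[4],0,v[3]])+M[:,2]*v[5]
    return p,M
fit=least_squares(lambda v:np.concatenate([fk(q,v)[0]-p for q,p in S]),[0,.3,.4,.4,0,.2])
V=fit.x
lo=np.array([-2.63,-.94,.31,-1.31,0,-2.55]);hi=np.array([2.63,2.18,2.57,4.45,2.66,2.55])
def ik(P,Rt,q0):
    def e(q):
        p,M=fk(q,V); return np.r_[(p-P)*10,R.from_matrix(M.T@Rt).as_rotvec()]
    s=least_squares(e,np.clip(q0,lo+1e-6,hi-1e-6),bounds=(lo,hi)); return s.x,np.abs(s.fun).max()
E
python3 - <<'E'
from k import *
print(V.round(3),np.abs(fit.fun).max())
q0=ctrl.observe()["qpos"]
for h in(0,.1,.2):
  for D,l in(((.549,-.0995),.4),((.61,-.04),.4),((.61,-.04),.5),((.67,.025),.5),((.67,.025),.62)):
    P,Rt=pushpose(D,h,l,-.006,low=.005);q,r=ik(P,Rt,q0);print(h,D,l,q.round(2),r.round(4))
E
```

```text
[-0.033  0.457  0.497  0.622  0.057  0.459] 0.025329781040747124
0 (0.549, -0.0995) 0.4 [-0.29  0.09  2.39  0.38  0.3  -2.2 ] 0.0
0 (0.61, -0.04) 0.4 [-0.1   0.17  2.29  0.14  0.28 -1.8 ] 0.0
0 (0.61, -0.04) 0.5 [-0.11  0.16  2.37  0.41  0.13 -2.08] 0.0
0 (0.67, 0.025) 0.5 [ 0.06  0.25  2.25 -0.19  0.15 -1.33] 0.0
0 (0.67, 0.025) 0.62 [ 0.04  0.24  2.31  1.01  0.   -2.55] 0.0335
0.1 (0.549, -0.0995) 0.4 [-0.34  0.1   2.37  0.52  0.34 -2.48] 0.0
0.1 (0.61, -0.04) 0.4 [-0.15  0.18  2.28  0.33  0.31 -2.12] 0.0
0.1 (0.61, -0.04) 0.5 [-0.18  0.16  2.36  0.74  0.19 -2.55] 0.0026
0.1 (0.67, 0.025) 0.5 [-0.    0.25  2.25  0.31  0.16 -1.97] 0.0
0.1 (0.67, 0.025) 0.62 [ 0.02  0.24  2.31  0.92  0.02 -2.55] 0.0406
0.2 (0.549, -0.0995) 0.4 [-0.36  0.12  2.34  0.49  0.39 -2.55] 0.0234
0.2 (0.61, -0.04) 0.4 [-0.2   0.19  2.27  0.46  0.35 -2.38] 0.0
0.2 (0.61, -0.04) 0.5 [-0.2   0.17  2.32  0.64  0.25 -2.55] 0.035
0.2 (0.67, 0.025) 0.5 [-0.06  0.25  2.24  0.65  0.2  -2.44] 0.0
0.2 (0.67, 0.025) 0.62 [-0.02  0.24  2.28  0.8   0.1  -2.55] 0.0696
```

Run:
```python
from h import *
o=ctrl.observe();p=o["tcp_pos"];B=rot(o["eef_rot"]);f=np.r_[B[:2,2],0];f/=np.linalg.norm(f);print(f)
p1=p-f*.035;p2=p1+[-.01,-.02,.13]
print(cmd(p1,B),cmd(p2,B)); b=(p2,B)
for y in(1.6,.8): 
  c=(np.array([.46,-.16,.22]),down(y)); print(cmd(*c,base=b),R.from_matrix(b[1].T@c[1]).magnitude()); b=c
```

```text
[0.99610841 0.0881365  0.        ]
[ 0.1594  0.0004 -0.0722  0.      0.      0.    ] [-0.055  -0.0953 -0.6885  0.      0.      0.    ]
[-0.1063 -0.1588 -0.4165  0.11    0.1039  0.5109] 1.6739632423233108
[0.     0.     0.     0.     0.     0.2546] 0.8
```

Request:
servo_tool(commands=[[-1,0.03,0,-0.014,0,0,0],[-1,0.08,0,-0.036,0,0,0],[-1,0.16,0,-0.072,0,0,0],[-1,0.16,0,-0.072,0,0,0],[-1,0.1,-0.02,-0.25,0,0,0],[-1,0,-0.05,-0.5,0,0,0],[-1,-0.055,-0.095,-0.69,0,0,0],[-1,-0.055,-0.095,-0.69,0,0,0]])

```text
t: 19.85
tcp_pos: [0.475, -0.1294, 0.1407]
eef_rot: [0.215, -0.044, 0.976, 0.006]
force: [0.7, -0.5, -0.1]
finger_gap: 0.0856
finger_force: 0.0
```

Request:
servo_tool(commands=[[-1,-0.02,-0.03,-0.1,0.012,0.012,0.055],[-1,-0.04,-0.06,-0.2,0.024,0.024,0.11],[-1,-0.06,-0.1,-0.3,0.036,0.036,0.165],[-1,-0.1,-0.16,-0.4,0.048,0.048,0.22],[-1,-0.1,-0.16,-0.4,0.06,0.057,0.28],[-1,-0.1,-0.16,-0.4,0.072,0.068,0.335],[-1,-0.1,-0.16,-0.4,0.084,0.08,0.39],[-1,-0.1,-0.16,-0.4,0.096,0.09,0.45],[-1,-0.1,-0.16,-0.4,0.11,0.104,0.51],[-1,-0.1,-0.16,-0.4,0.11,0.104,0.51]])

```text
t: 21.1
tcp_pos: [0.4601, -0.1601, 0.2151]
eef_rot: [-0.001, 0.695, 0.719, -0.001]
force: [0.6, -0.4, -0.5]
finger_gap: 0.0855
finger_force: 0.0
```

Request:
servo_tool(commands=[[-1,0,0,0,0,0,0.06],[-1,0,0,0,0,0,0.12],[-1,0,0,0,0,0,0.18],[-1,0,0,0,0,0,0.24],[-1,0,0,0,0,0,0.255],[-1,0,0,0,0,0,0.255]])

```text
t: 21.85
tcp_pos: [0.4596, -0.1599, 0.2159]
eef_rot: [0.0, 0.92, 0.392, -0.0]
force: [-0.4, 0.3, -0.6]
finger_gap: 0.0852
finger_force: 0.0
```

Run:
```python
from h import *
look();cv2.imwrite("pics/w5.png",ctrl.capture("wrist")[:,:,::-1])
o=ctrl.observe();b=(o["tcp_pos"],rot(o["eef_rot"]))
for bk,low in((.06,.10),(.045,.02),(.04,.005)):
  P,Rt=pushpose((.549,-.0995),.8,.9,-.006,back=bk,low=low);Rt=Rt@np.diag([-1,-1,1]);print(P.round(4),cmd(P,Rt,b));b=(P,Rt)
```

```text
21.85 [ 0.4596 -0.1599  0.2159] [-0.39 -0.08  2.02 -0.    1.2   0.38] [-0.4  0.3 -0.6]
top lid 0.84 [338. 206.  46.  47.] [ 0.5465 -0.1003  0.0524]
top lid 0.73 [263.  32.  93. 197.] [0.7257 0.0225 0.1465]
scene lid 0.97 [280. 277.  41.  37.] [ 0.5475 -0.0992  0.0528]
scene lid 0.2 [316. 214. 122. 120.] [0.7    0.0798 0.1682]
wrist lid 0.96 [276.   0. 146. 156.] [ 0.5472 -0.0986  0.053 ]
[ 0.5057 -0.1441  0.1049] [ 2.168e-01  1.073e-01  5.588e-01 -2.000e-04  2.867e-01  7.000e-04]
[ 0.5162 -0.1333  0.0249] [-0.2667 -0.      0.3074  0.      0.      0.    ]
[ 0.5196 -0.1297  0.0099] [-0.0432  0.      0.0662  0.      0.      0.    ]
```

View pics/w5.png

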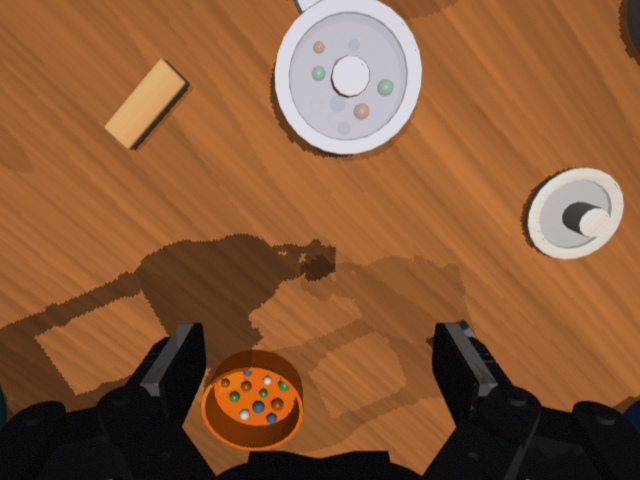

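Wrist view: the closed dish is at (348,75) with the lid fully on. The stick (145,105), small lid (575,215) and orange dish are undisturbed.

Request:
servo_tool(commands=[[-1,0.03,0.02,0.1,0,0.05,0],[-1,0.07,0.04,0.2,0,0.1,0],[-1,0.1,0.06,0.3,0,0.15,0],[-1,0.14,0.08,0.4,0,0.2,0],[-1,0.18,0.1,0.5,0,0.25,0],[-1,0.2,0.1,0.54,0,0.287,0],[-1,0.2,0.1,0.54,0,0.287,0]])

```text
t: 23.08
tcp_pos: [0.5007, -0.1454, 0.1061]
eef_rot: [-0.172, 0.83, 0.349, 0.4]
force: [-0.4, 0.2, -0.4]
finger_gap: 0.0858
finger_force: 0.0
```

```bash
cat >> h.py <<'E'
def plan2(D0,D1,head,lean,n,b0=.026,b1=.026,l0=.005,l1=.005,t=-.006):
    o=ctrl.observe();base=(o["tcp_pos"],rot(o["eef_rot"]));D0=np.array(D0);D1=np.array(D1)
    for k in range(1,n+1):
        s=k/n; P,Rt=pushpose(D0+(D1-D0)*s,head,lean,t,b0+(b1-b0)*s,l0+(l1-l0)*s)
        print([-1]+[float(v) for v in cmd(P,Rt@np.diag([-1,-1,1]),base).round(3)],end=", ")
    print()
E
python3 - <<'E'
from h import *
o=ctrl.observe();print(o["tcp_pos"],o["qpos"].round(2));print(ctrl.camera_info("wrist")["xyz"])
D=(.547,-.0995)
plan2(D,D,.79,.9,5,.06,.045,.1,.012)
E
```

```text
[ 0.5006751  -0.14536968  0.10611822] [-0.87  0.2   2.25  1.04  1.13 -0.79]
[ 0.46270191 -0.18431117  0.25410219]
[-1, -0.055, 0.004, 0.082, -0.004, -0.0, 0.0], [-1, -0.115, 0.005, 0.149, -0.004, -0.0, 0.0], [-1, -0.174, 0.005, 0.215, -0.004, -0.0, 0.0], [-1, -0.234, 0.006, 0.282, -0.004, -0.0, 0.0], [-1, -0.294, 0.007, 0.348, -0.004, -0.0, 0.0],
```

Request:
servo_tool(commands=[[-1,-0.055,0.004,0.082,-0.004,0,0],[-1,-0.115,0.005,0.149,-0.004,0,0],[-1,-0.174,0.005,0.215,-0.004,0,0],[-1,-0.234,0.006,0.282,-0.004,0,0],[-1,-0.294,0.007,0.348,-0.004,0,0],[-1,-0.294,0.007,0.348,-0.004,0,0],[-1,-0.294,0.007,0.348,-0.004,0,0]])

```text
t: 23.95
tcp_pos: [0.5165, -0.1337, 0.0201]
eef_rot: [-0.164, 0.83, 0.349, 0.403]
force: [0.4, -0.3, 0.2]
finger_gap: 0.0854
finger_force: 0.0
```

Run:
```python
from h import *
o=ctrl.observe();print(o["tcp_pos"],o["qpos"].round(2),o["force"])
D=np.array((.547,-.0995))
plan2(D,D,.79,.9,3,.045,.03,.012,.006)
plan2(D,D+.06*np.array([.707,.707]),.79,.9,8,l0=.006,l1=.006)
```

```text
[ 0.51650631 -0.1336564   0.02012073] [-0.83  0.38  2.26  1.17  1.01 -0.98] [ 0.40144955 -0.28006187  0.21594896]
[-1, -0.009, -0.012, 0.03, 0.001, -0.0, 0.003], [-1, -0.002, -0.012, 0.056, 0.001, -0.0, 0.003], [-1, 0.006, -0.012, 0.082, 0.001, -0.0, 0.003], 
[-1, 0.042, -0.012, 0.127, 0.001, -0.0, 0.003], [-1, 0.065, -0.012, 0.156, 0.001, -0.0, 0.003], [-1, 0.088, -0.011, 0.186, 0.001, -0.0, 0.003], [-1, 0.112, -0.011, 0.215, 0.001, -0.0, 0.003], [-1, 0.135, -0.011, 0.244, 0.001, -0.0, 0.003], [-1, 0.158, -0.01, 0.274, 0.001, -0.0, 0.003], [-1, 0.182, -0.01, 0.303, 0.001, -0.0, 0.003], [-1, 0.205, -0.01, 0.333, 0.001, -0.0, 0.003],
```

Request:
servo_tool(commands=[[-1,-0.009,-0.012,0.03,0.001,0,0.003],[-1,-0.002,-0.012,0.056,0.001,0,0.003],[-1,0.006,-0.012,0.082,0.001,0,0.003],[-1,0.02,-0.012,0.1,0.001,0,0.003],[-1,0.042,-0.012,0.127,0.001,0,0.003],[-1,0.065,-0.012,0.156,0.001,0,0.003],[-1,0.088,-0.011,0.186,0.001,0,0.003],[-1,0.112,-0.011,0.215,0.001,0,0.003],[-1,0.135,-0.011,0.244,0.001,0,0.003],[-1,0.158,-0.01,0.274,0.001,0,0.003],[-1,0.182,-0.01,0.303,0.001,0,0.003],[-1,0.205,-0.01,0.333,0.001,0,0.003],[-1,0.205,-0.01,0.333,0.001,0,0.003]])

```text
t: 25.58
tcp_pos: [0.5696, -0.0762, 0.0105]
eef_rot: [-0.168, 0.831, 0.346, 0.402]
force: [0.2, 0.3, 0.5]
finger_gap: 0.0855
finger_force: 0.1
```

Run:
```python
from h import *
look();cv2.imwrite("pics/w6.png",ctrl.capture("wrist")[:,:,::-1])
```

```text
25.575 [ 0.5696 -0.0762  0.0105] [-0.66  0.4   2.25  1.31  0.94 -0.96] [0.2 0.3 0.5]
top lid 0.72 [316. 188.  50.  48.] [ 0.5858 -0.0595  0.0519]
scene lid 0.94 [301. 271.  37.  36.] [ 0.5851 -0.0587  0.0515]
wrist lid 0.91 [166. 138. 304. 264.] [ 0.5857 -0.0577  0.0536]
```

View pics/w6.png

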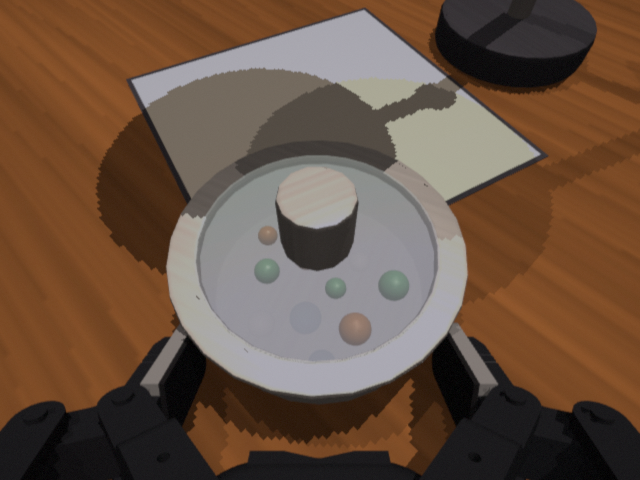

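Wrist view: the closed dish sits in the finger cradle. The tile corners are at (129,80), (366,10) and (544,155), with the lamp foot at (515,40).

Run:
```python
from h import *
i=ctrl.camera_info("wrist");W=np.array([ray(i,p,0)[:2] for p in((129,80),(544,155),(366,10))]);print(W.round(4),W[:2].mean(0),np.hypot(*(W[0]-W[2])),np.hypot(*(W[1]-W[2])))
c=W.mean(0)
# rigid square fit with known 180mm side over the three corners
sq=.09*np.array([[-1,1],[1,-1],[1,1]])
f=lambda v:((sq@np.array([[np.cos(v[2]),np.sin(v[2])],[-np.sin(v[2]),np.cos(v[2])]])+v[:2])-W).ravel()
s=least_squares(f,[.67,.025,-.27]);print(s.x,np.abs(s.fun).max())
sp=np.array([.6705,.025])
d=sp-np.array([.5855,-.0587]);print(d,np.arctan2(d[1],d[0]))
```

```text
[[ 0.606   0.1371]
 [ 0.7339 -0.0875]
 [ 0.7817  0.0865]] [0.66994468 0.02477171] 0.18283417890413997 0.18049649751261773
[ 0.6702634   0.0244786  -0.27084853] 0.0017875035661248373
[0.085  0.0837] 0.7776923289658246
```

Run:
```python
from h import *
o=ctrl.observe();B=rot(o["eef_rot"])
d=np.array([.0845,.0833,0])
for k in(1,.74,.1): print(k,cmd(o["tcp_pos"]+d*k,B),np.hypot(*d[:2])*k)
print(np.arctan2(B[1,2],B[0,2]))
```

```text
1 [0.3682 0.0058 0.4652 0.     0.     0.    ] 0.1186555519139328
0.74 [0.2725 0.0043 0.3442 0.     0.     0.    ] 0.08780510841631027
0.1 [0.0368 0.0006 0.0465 0.     0.     0.    ] 0.011865555191393281
0.7888916952704248
```

Request:
servo_tool(commands=[[-1,0.012,0,0.016,0,0,0],[-1,0.037,0,0.047,0,0,0],[-1,0.063,0.001,0.08,0,0,0],[-1,0.09,0.001,0.114,0,0,0],[-1,0.117,0.002,0.148,0,0,0],[-1,0.144,0.002,0.182,0,0,0],[-1,0.17,0.003,0.215,0,0,0],[-1,0.197,0.003,0.249,0,0,0],[-1,0.224,0.004,0.283,0,0,0],[-1,0.25,0.004,0.316,0,0,0],[-1,0.272,0.004,0.344,0,0,0],[-1,0.272,0.004,0.344,0,0,0]])

```text
t: 27.42
tcp_pos: [0.6321, -0.0146, 0.0104]
eef_rot: [-0.168, 0.831, 0.346, 0.402]
force: [-0.1, 1.1, -0.3]
finger_gap: 0.0855
finger_force: 0.3
```

Run:
```python
from h import *
look();im=ctrl.capture("wrist");cv2.imwrite("pics/w7.png",im[:,:,::-1]);print(ctrl.camera_info("wrist")["xyz"])
o=ctrl.observe();print((np.array([.670,.0246])-o["tcp_pos"][:2]).round(4))
```

```text
27.425 [ 0.6321 -0.0146  0.0104] [-0.48  0.43  2.2   1.44  0.86 -0.91] [-0.1  1.1 -0.3]
top lid 0.66 [303. 190.  36.  19.] [ 0.6399 -0.0018  0.0426]
scene lid 0.9 [330. 268.  36.  30.] [ 0.6498 -0.0022  0.0475]
wrist lid 0.87 [164. 136. 305. 265.] [0.6478 0.0034 0.0535]
[ 0.59260395 -0.05359032  0.15824911]
[0.0383 0.0401]
```

Request:
servo_tool(commands=[[-1,0.01,0,0.013,0,0.01,0],[-1,0.028,0,0.035,0,0.02,0],[-1,0.046,0,0.058,0,0.03,0],[-1,0.064,0,0.081,0,0.03,0],[-1,0.082,0,0.103,0,0.03,0],[-1,0.092,0,0.116,0,0.03,0],[-1,0.092,0,0.116,0,0.03,0]])

```text
t: 28.65
tcp_pos: [0.6526, 0.0061, 0.0099]
eef_rot: [-0.184, 0.811, 0.337, 0.44]
force: [1.6, -0.6, -3.4]
finger_gap: 0.0861
finger_force: 1.8
```

Run:
```python
from h import *
look();o=ctrl.observe();i=ctrl.camera_info("wrist");print(i["xyz"])
im=ctrl.capture("wrist");cv2.imwrite("pics/w8.png",im[:,:,::-1])
B=rot(o["eef_rot"]);print(cmd(o["tcp_pos"]+[.00707,.00707,0],B),"per 10mm fwd")
```

```text
28.65 [0.6526 0.0061 0.0099] [-0.46  0.49  2.19  1.57  0.92 -1.01] [ 1.6 -0.6 -3.4]
scene lid 0.71 [338. 268.  38.  28.] [0.6695 0.0111 0.0446]
wrist lid 0.68 [168. 149. 301. 250.] [0.6671 0.0229 0.0536]
[ 0.60377888 -0.04195383  0.15232551]
[0.0272 0.     0.0421 0.     0.     0.    ] per 10mm fwd
```

View pics/w8.png

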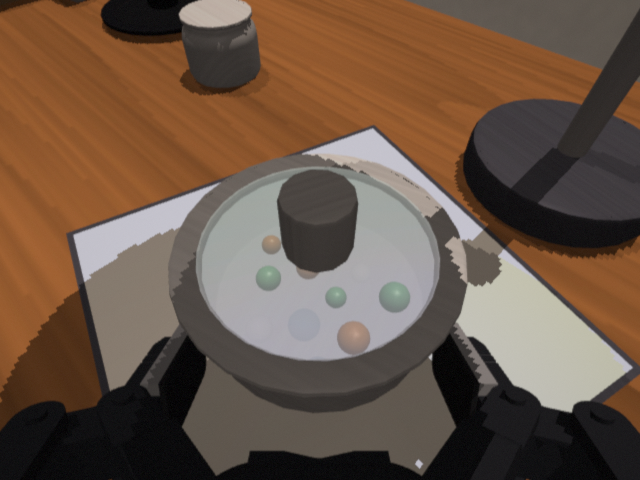

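Wrist view: the closed dish stands on the tile, whose corners are at (70,235), (375,127) and (638,368). I'll check the remaining offset in this same view.

Run:
```python
from h import *
i=ctrl.camera_info("wrist");W=np.array([ray(i,p,0)[:2] for p in((70,235),(638,368),(375,127))])
sq=.09*np.array([[-1,1],[1,-1],[1,1]])
f=lambda v:((sq@np.array([[np.cos(v[2]),np.sin(v[2])],[-np.sin(v[2]),np.cos(v[2])]])+v[:2])-W).ravel()
s=least_squares(f,[.67,.025,-.27]);print(W[:2].mean(0),s.x,np.abs(s.fun).max())
```

```text
[0.67004382 0.02464492] [ 0.67083899  0.02466745 -0.2673337 ] 0.002228593949409774
```

About 3.5 mm short of centre. One small push more, then a slow retreat.

Request:
servo_tool(commands=[[-1,0.004,0,0.006,0,0,0],[-1,0.008,0,0.012,0,0,0],[-1,0.008,0,0.012,0,0,0],[-1,0,0,0,0,0,0],[-1,-0.015,0,-0.02,0,0,0],[-1,-0.035,0,-0.05,0,0,0],[-1,-0.07,0,-0.1,0,0,0],[-1,-0.14,0,-0.21,0,0,0],[-1,-0.14,0,-0.21,0,0,0]])

```text
t: 30.12
tcp_pos: [0.616, -0.0315, 0.0093]
eef_rot: [-0.183, 0.812, 0.336, 0.441]
force: [-0.5, 0.8, 0.2]
finger_gap: 0.0851
finger_force: 0.0
```

Run:
```python
from h import *
look();i=ctrl.camera_info("wrist");im=ctrl.capture("wrist")
for d in ctrl.silhouettes("wrist","dish")[:2]:print("dish",d["score"],d["rect"])
o=ctrl.observe();B=rot(o["eef_rot"]);print(cmd(o["tcp_pos"]+[-.1,-.1,.05],B))
cv2.imwrite("pics/w9.png",im[:,:,::-1])
```

```text
30.125 [ 0.616  -0.0315  0.0093] [-0.56  0.48  2.22  1.49  0.96 -1.04] [-0.5  0.8  0.2]
scene lid 0.78 [339. 269.  38.  28.] [0.674  0.0124 0.0421]
scene lid 0.2 [266. 250.  30.  18.] [ 0.4304 -0.0129  0.0273]
wrist lid 0.71 [197.  82. 241. 171.] [0.6686 0.0242 0.0538]
dish 0.85 [223.0, 218.5, 192.0, 73.4]
[-0.1751 -0.0028 -0.7293  0.      0.      0.    ]
```

View pics/w9.png

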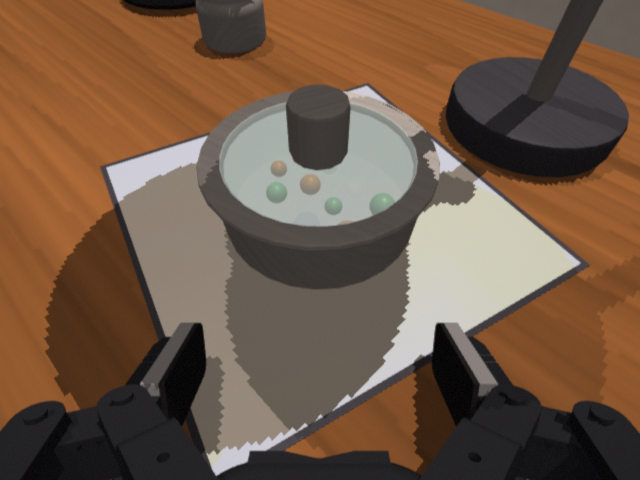

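The dish is within about 2 mm of the tile's centre with the lid on, and the fingers are clear. I'll back off and hand in.

Request:
servo_tool(commands=[[-1,-0.03,0,-0.12,0,0,0],[-1,-0.08,0,-0.3,0,0,0],[-1,-0.13,0,-0.5,0,0,0],[-1,-0.13,0,-0.5,0,0,0],[-1,-0.13,0,-0.5,0,0,0]])

```text
t: 31.15
tcp_pos: [0.548, -0.0996, 0.0422]
eef_rot: [-0.184, 0.811, 0.337, 0.441]
force: [0.6, 1.0, -0.3]
finger_gap: 0.0857
finger_force: 0.0
```

```bash
python3 -c "
from workcell import ctrl
o=ctrl.observe();print(o['t'],o['tcp_pos'],o['force']);print(ctrl.finish_job())"
```

```text
31.15 [ 0.54797577 -0.09956447  0.04218666] [ 0.57297556  0.96500976 -0.27275481]
the job is handed in; nothing more can be done
None
```

I closed the larger dish with its own lid, pushed it to within about 2 mm of the tile's centre (by the wrist camera) with the lid still seated, and handed the job in at 31 s; no verdict came back.

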